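# Load the bedding press and hold its index plunger back

## Task

The prism in the bedding press is ready to be pressed into its seat: hang the aluminium beaker with the wire bail by that handle on the forked hook at the end of the press arm, so that it hangs there freely, then pull the index plunger's knob straight out until it is fully back and hold it there, so that the beaker's weight alone brings the arm down and the rubber foot bears on the glass. Finish while still holding the plunger fully back in the gripper: do not let go of it, do not push or touch the arm or beaker at the end, and leave everything else on the bench where it is.

Things in the scene. Friction and masses are not known exactly. Their poses are not given: they have to be found in the camera images.
- weight_beaker: the weight: loose dented open aluminium beaker, 92 mm across, 85 mm tall, lead disc inside, 0.36 to 0.56 kg, with a stiff upright wire bail that does not fold. Origin under its centre, z up. The bail stands in its x-z plane: legs at x = +-51 mm, crown of 6 mm wire straight and level along x for 88 mm, centre line 138 mm above the underside
- bail_grip (a point): middle of the beaker's bail, 138 mm above its underside: centre of a fixed wooden sleeve 12 mm thick and 34 mm long on the wire; axes as the beaker's (sleeve along x)
- press_frame: grey bedding press, bolted down; origin on the bench under it, z up. In its frame: base plate 15 mm high, x +-65, y -175 to +85 mm; post at y = -120 mm (44 mm wide in y, x -26 to +26 mm, front cheek 272 mm high, rear cheek 212 mm); the arm points to +y and ends in the forked hook; the plunger's knob sticks out in front, to -x
- press_lever (a joint): angle of the press arm (pivot at x 0, y -120, z 190 mm in the press frame, axis along x). 0 = parked, sloping up 0.20 rad to the hook end, locked by the index pin (0.02 play); grows as it comes down; 0.20 = level, foot on the glass. A counterweight holds the empty arm up (0.3 N m); loaded and unlocked it sinks in 1 to 2 s
- press_arm: the press arm itself: aluminium bar 12 x 22 mm from the pivot out to the hook, a brass counterweight 50 mm thick on its short tail, a steel index plate above the pivot; origin on the pivot, y along the bar to the hook, tilted with it
- fork_hook: steel forked hook on the arm's end: two prongs of 8 mm bar at x = +-30 mm run out along +y, dip into a trough (12 mm wide at the bottom, 36 mm at the top) and turn up 21 mm above the origin. The crown must lie along x across both troughs, sleeve between the prongs. Origin: where the crown's centre line rests, mid between the prongs; 236 mm above the bench parked, 185 mm when down
- fork_bar (a point): middle of the cross bar (12 mm thick) that joins the two prongs, 51 mm back towards the post from the hook's origin; axes as the hook's: x as the press frame's, y out along the arm, tilted with it
- plunger_knob: black turned knob of the index plunger, 30 mm in diameter, 20 mm long, axis along the press frame's x; origin at its centre, 250 mm above the bench; its rear face is 3 mm clear of a 20 mm barrel on the post's front cheek. Nothing stands above it. It pulls out to the press frame's -x
- index_plunger (a joint): how far the plunger is pulled out (m): 0 = pin home in the hole of the arm's index plate, 0.008 = pin just leaves the hole, 0.012 = fully back against its stop. The spring resists with 7 N at 0 and 12 N at 0.012, a loaded arm adds up to 3 N of friction; it springs back if let go
- presser_foot: wooden rod with a 24 mm rubber tip, fixed upright under the press arm 110 mm from its pivot; origin at the bottom of the tip
- prism: curved crown glass prism about 110 mm long and 40 mm high, held in the press's brass seat by two sprung steel clips; origin under its middle, its flat top 67 mm above the bench, under the foot
- plain_beaker: bystander: dented aluminium beaker 76 mm across, 95 mm tall, without any handle; origin under its centre
- funnel_stand: bystander: brass funnel on a grey stand, 264 mm tall; origin under its base
- cobalt_bottle: bystander: round glass bottle with cork, 68 mm across, 194 mm tall; origin under its centre
- wood_pusher: bystander: rubber-tipped wooden stick lying on the bench, 184 mm long, 25 mm thick; origin under its middle
- spare_clip: bystander: wooden block 130 x 160 mm with a second prism in a brass seat with clips, 70 mm tall; origin at its underside
- screw_jar: bystander: glass jar with steel lid, 70 mm across, 82 mm tall; origin under its centre
- dust_brush: bystander: wooden-handled brush lying on the bench, 200 mm long; origin under its middle

How it is judged:
On the way, in this order (a step that is already met when the one before it is completed fails the run):
1. the beaker hangs by its bail on the forked hook, let go of, with the arm still locked by the plunger (contact force between weight_beaker and fork_hook above 2 N and distance between bail_grip and fork_hook below 0.025 m and contact force between weight_beaker and the fingers below 0.2 N and value of joint index_plunger below 0.002 m and value of joint press_lever below 0.03 rad), for 0.3 s.
2. the plunger is pulled fully back by the gripper (value of joint index_plunger above 0.0105 m and contact force between the fingers and plunger_knob above 3 N), for 0.3 s.
At the end, for the whole second after the job is handed in: gripper holds the knob out at least 10.5 of 12 mm; arm down (0.18 rad or more), foot on the prism with over 2 N; beaker hangs by its bail on the fork (sleeve within 25 mm of the hook's origin, 20 mm or more off the bench, within 22 degrees of upright), robot touching neither beaker nor arm (all of step 2 and value of joint press_lever above 0.18 rad and contact force between presser_foot and prism above 2 N and contact force between weight_beaker and fork_hook above 2 N and distance between bail_grip and fork_hook below 0.025 m and height (world z) of weight_beaker above 0.02 m and angle between weight_beaker's own z axis and vertical below 0.39 rad and contact force between each of weight_beaker, press_arm and the arm below 0.2 N and contact force between each of weight_beaker, press_arm and the fingers below 0.2 N); the arm keeps its last pose, push and grip.
It fails at once if a bystander is shoved more than 30 mm (distance of any of plain_beaker, funnel_stand, cobalt_bottle, wood_pusher, spare_clip, screw_jar, dust_brush from where it was at the start of the episode above 0.03 m).
It fails at once if the beaker is tipped over (more than 60 degrees) (angle between weight_beaker's own z axis and vertical above 1.05 rad).
It fails at once if the robot knocks the glass prism (contact force between any of the fingers, the arm and prism above 5 N).
It also fails if it takes over 54 s, if anything falls off the work surface, if the arm or the gripper's body presses on something with over 40 N, if the wrist force passes 120 N, or if a joint passes its speed limit or range.

## Robot

A 6-joint arm with a two-finger parallel gripper is mounted at the origin on the work surface. World frame = base frame: x ahead of the robot, y to its left, z up, the work surface at z = 0. Lengths are in m, angles in rad, forces in N, time in s.
With the tool pointing down it reaches from about 0.35 to 1 m from the base axis. Payload 7.1 kg.
Tool frame: the origin (TCP) lies between the finger pads; the fingertips stand 8 mm ahead of it and the grasp point (between the pads) lies 11 mm behind it (tip_extent is the x of the fingertips in the tool frame, in m); x points along the fingers, y is the direction in which the jaws open and shut, and the axes are right-handed (so a half turn about x gives the same grasp; the last joint's range is limited). The gripper opens to 85 mm and grips with 20 to 120 N. Pads are 22 mm wide; open, the fingers measure 114 mm over their backs; the gripper's body (76 mm by 85 mm) begins 54 mm behind the grasp point. The pads swing forward as they close: fully open they stand 13 mm farther back than shut.
Start: joints at [1.179, 0.423, 1.63, -0, 1.089, -0.019], TCP at [0.228, 0.582, 0.239] pointing down, gripper open.
Joint ranges: [-3, 3], [-0.9, 2.11], [0.09, 2.58], [-1.31, 4.45], [0.11, 2.69], [-2.54, 2.54]. Speed limits (rad/s): [2.39, 2.39, 3.01, 3.14, 3.14, 3.14].

## Interface

Orientations are given as a rotation vector (axis times angle).
In Python, from workcell import get_obs, grab_frame, hand_in, look_for, pinpoint, tip_extent gives the robot as it stands.
- The arm moves only by the tool send_rows, never from a script. Its arguments are lists of equal length, an entry for each row: "twist": the turn, a rotation vector about the tool's x, y, z in degrees, a list of three; "offset": the shift along the tool's x, y, z in cm, a list of three; "fingers": the finger opening in cm, from 0 to 8.54. A call has 1 to 10 rows; each row shifts and turns the commanded pose from where the row before left it, along the tool's axes as they then stand; what a row does not reach is not made up. A row lasts 1/10 s, in which the tool goes at most 50 mm and 8.59 degrees, less where a joint would pass 70% of its speed; a pose out of reach is approached as far as the arm can. A call with a gripper value outside its range is refused whole. The fingers move at their own pace and stop on an object; "grip_force" is the grip in N (left out, the last holds). Time passes only in rows, so rows that do not move let the fingers close. It gives the time, the measured TCP pose, the force and the opening at its end, in the units of the state.
- get_obs(): the state, without advancing time (a new reading comes with each control period).
- grab_frame(name): name is "scene" or "top" or "wrist"; returns a dict with "color" (384x512x3 uint8, blue, green, red), "fov_y" (degrees; the focal length in pixels is half the picture's height over the tangent of half this angle, whatever the lens; pixels are square), "cx", "cy" (the principal point, pixels), "dist_coeffs" ([k1, k2, p1, p2, k3] as OpenCV has them; the pictures are not rectified), "origin" and "rotation" of the camera in the world. Camera axes: x right, y up, looking along -z (the intrinsics and any distortion apply to the point x, -y, -z); pixel columns grow to the right and rows downward; lengths in m; the calibration is good to about 2 mm. A picture is of the moment at which its call begins. There is no depth.
- hand_in(): hands the job in, once; it reports no verdict.
Trained networks look in the newest picture that a camera, given by its name, has taken for a name from the list of things; names that differ only in an ending like _2 or _b are one class to them, and where a whole thing is asked for, a point or a joint stands for the part that bears it (a point fixed in the world has none). Each returns a list of dicts, best first, with "score" (0 to 1); they miss things now and then, are a little off and sometimes report something else, mostly with a low value. They report only what shows in the picture. A call takes as long as a camera call.
- look_for(name, camera): "rect" ([left, top, right, bottom] in pixels, round what is visible of it).
- pinpoint(name, camera): "position" ([row, column] in pixels: a listed point, or the origin of a listed thing).
The state is a dict: "time": time; "joint_positions": joint angles; "joint_vel": joint speeds; "joint_torque": joint torques, N m; "eef_pos": TCP position; "eef_rot": TCP orientation; "wrist_force": force on the tool from outside, world axes, zero at the start; "torque": the same for the moment, N m; "finger_gap": opening from 0.0 (shut) to 1.0 (fully open).
Only numpy, scipy, OpenCV 4.12 (cv2) and the standard library are available. Lean on these libraries where they do the work, as an engineer would, in place of code of your own. Each camera call takes 0.05 s, during which the arm holds its last target.

## Working session

There is one attempt and no reset: what is moved stays moved. The work goes in short steps, Python scripts to look and compute and a tool call to move; the robot and the scene stay as the last step left them, time stands still between calls to the robot, and variables do not carry over. Pictures are saved under pics/ and viewed, and the job is handed in when it is done.

Besides the shell and the picture viewer there is one more tool, called after "Call:" as name(argument=value, ...), one argument or row to a line, values as JSON. send_rows: Moves the arm, as the interface text tells. Its arguments: {"type":"object","properties":{"twist":{"type":"array","items":{"type":"array","items":{"type":"number"}}},"offset":{"type":"array","items":{"type":"array","items":{"type":"number"}}},"fingers":{"type":"array","items":{"type":"number"}},"grip_force":{"type":"number"}},"required":["twist","offset","fingers"]}

```bash
ls; mkdir -p pics; cat > h.py <<'E'
import numpy as np, cv2, json
from scipy.spatial.transform import Rotation as R
from scipy.optimize import least_squares
from workcell import *
def cam(f):
    h,w=f["color"].shape[:2]; fl=h/2/np.tan(np.radians(f["fov_y"])/2)
    K=np.array([[fl,0,f["cx"]],[0,fl,f["cy"]],[0,0,1.]])
    return K,np.array(f["dist_coeffs"],float),np.array(f["origin"]),np.array(f["rotation"]).reshape(3,3)
def ray(f,row,col):
    K,d,o,Rm=cam(f)
    p=cv2.undistortPoints(np.array([[[col,row]]],float),K,d)[0,0]
    v=Rm@np.array([p[0],-p[1],-1.]); return o,v/np.linalg.norm(v)
def proj(f,P):
    K,d,o,Rm=cam(f); q=(np.atleast_2d(P)-o)@Rm; q=q*[1,-1,-1]
    return cv2.projectPoints(q,np.zeros(3),np.zeros(3),K,d)[0][:,0]  # col,row
def atz(f,row,col,z):
    o,v=ray(f,row,col); return o+v*(z-o[2])/v[2]
def tri(rs):
    A=0;b=0;
    for o,v in rs:
        M=np.eye(3)-np.outer(v,v);A=A+M;b=b+M@o
    p=np.linalg.solve(A,b); return p,[np.linalg.norm((np.eye(3)-np.outer(v,v))@(p-o)) for o,v in rs]
E
python3 - <<'E'
from h import *
s=get_obs(); print(s, tip_extent if not callable(tip_extent) else tip_extent())
for c in ["scene","top","wrist"]:
    f=grab_frame(c); cv2.imwrite(f"pics/{c}0.png",f["color"]); print(c,f["fov_y"],f["origin"],np.round(f["rotation"],3).tolist(),f["dist_coeffs"])
    for n in ["weight_beaker","bail_grip","press_frame","fork_hook","fork_bar","plunger_knob","prism","plain_beaker","funnel_stand","cobalt_bottle","wood_pusher","spare_clip","screw_jar","dust_brush","press_arm","presser_foot"]:
        print(n,[(round(d["score"],2),np.round(d["position"]).tolist()) for d in pinpoint(n,c)[:2]])
E
```

```text
pics
{'time': 0.0, 'joint_positions': array([ 1.17898169e+00,  4.23855704e-01,  1.63072888e+00,  9.91831547e-06,
        1.08858829e+00, -1.90006452e-02]), 'joint_vel': array([-0.00244604, -0.00097668,  0.00076281,  0.0006169 ,  0.00037291,
       -0.00016799]), 'joint_torque': array([-6.68225293e-04, -5.57389534e+01, -2.81734478e+01, -8.29697638e-05,
        7.34189409e-03, -1.04588705e-05]), 'eef_pos': array([0.22741074, 0.58156393, 0.23852113]), 'eef_rot': array([ 0.29129797,  1.55126401, -0.29373684]), 'wrist_force': array([ 0.62106926, -1.40872704,  0.0269431 ]), 'torque': array([ 0.00886856, -0.02502757,  0.03505546]), 'finger_gap': 0.9984180260042432} 0.008
scene 45.45202780926363 [ 1.25007594 -0.65550811  0.96184046] [0.776, 0.362, 0.766] [0.00295982 0.         0.         0.         0.        ]
weight_beaker [(0.63, [162.0, 330.0])]
bail_grip [(0.76, [124.0, 335.0])]
press_frame [(0.8, [228.0, 273.0])]
fork_hook [(0.58, [140.0, 304.0])]
fork_bar [(0.81, [150.0, 294.0]), (0.57, [337.0, 167.0])]
plunger_knob [(0.68, [166.0, 219.0]), (0.63, [194.0, 359.0])]
prism [(0.61, [226.0,
[... 811 characters left out ...]
 162.0]), (0.36, [199.0, 246.0])]
funnel_stand [(0.58, [174.0, 366.0])]
cobalt_bottle [(0.67, [142.0, 293.0])]
wood_pusher [(0.6, [248.0, 239.0])]
spare_clip []
screw_jar [(0.67, [213.0, 374.0])]
dust_brush [(0.91, [250.0, 324.0]), (0.62, [194.0, 243.0])]
press_arm [(0.7, [183.0, 283.0])]
presser_foot [(0.5, [194.0, 244.0])]
wrist 68.85890509477495 [0.16068927 0.60840739 0.37428067] [-0.257, -0.176, 1.189] [-0.06733439  0.          0.          0.          0.        ]
weight_beaker []
bail_grip []
press_frame []
fork_hook []
fork_bar []
plunger_knob []
prism []
plain_beaker []
funnel_stand []
cobalt_bottle []
wood_pusher []
spare_clip []
screw_jar []
dust_brush []
press_arm []
presser_foot []
```

View images.

```bash
sed -i 's/np.array(f\["rotation"\]).reshape(3,3)/R.from_rotvec(f["rotation"]).as_matrix()/' h.py; python3 - <<'E'
import cv2
for c in ["scene","top"]:
    i=cv2.imread(f"pics/{c}0.png"); cv2.imwrite(f"pics/{c}0b.png",cv2.resize(i,(800,600),interpolation=cv2.INTER_CUBIC))
E
```

```text
(no output)
```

View pics/scene0b.png

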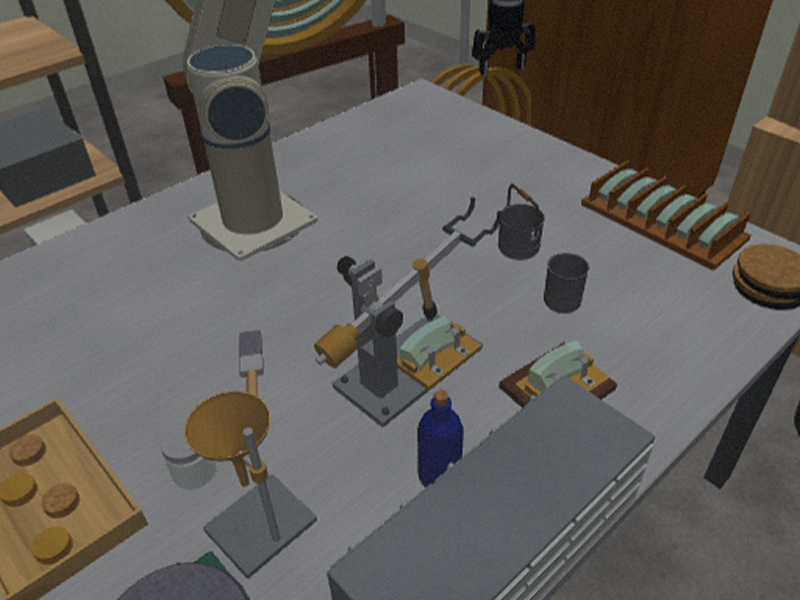

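View pics/top0b.png

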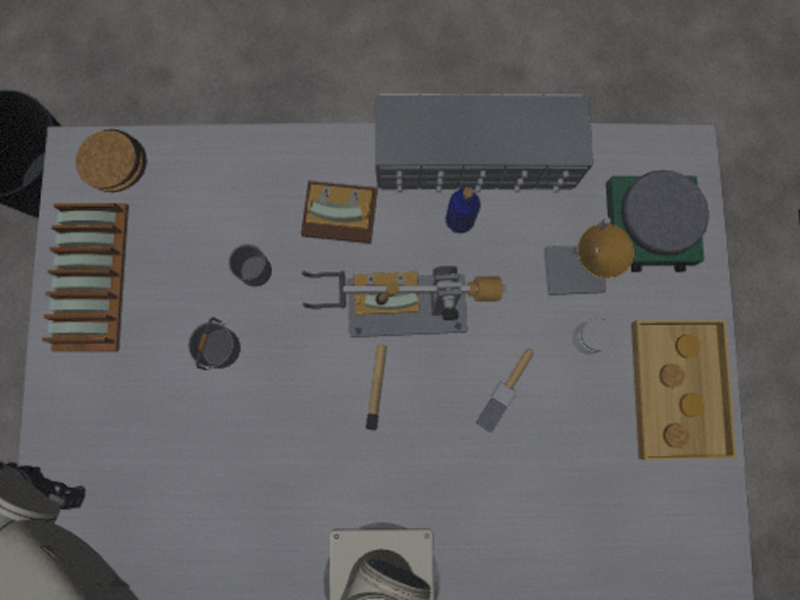

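View pics/wrist0.png

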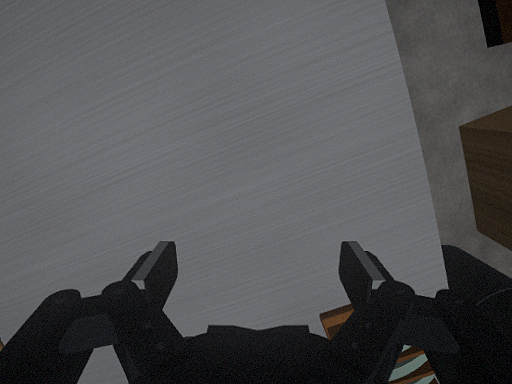

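```bash
python3 - <<'E'
from h import *
fs={c:grab_frame(c) for c in ["scene","top"]}
pt={}
for n in ["bail_grip","weight_beaker","fork_hook","fork_bar","plunger_knob","press_frame","prism"]:
    d={}
    for c in fs:
        r=pinpoint(n,c); d[c]=[(x["score"],x["position"]) for x in r[:3]]
    pt[n]=d
    try:
        best=min((tri([ray(fs["scene"],*a[1]),ray(fs["top"],*b[1])]) for a in d["scene"] for b in d["top"]),key=lambda t:t[1][0])
        print(n,np.round(best[0],4),np.round(best[1],4))
    except Exception as e: print(n,e,d)
import pickle; pickle.dump(dict(fs=fs,pt=pt),open("f0.pkl","wb"))
print(get_obs()["time"])
for c in fs:
    i=fs[c]["color"]
    for nm,(r0,r1,c0,c1) in dict(scene=dict(a=(100,190,270,370),b=(150,270,195,330)),top=dict(a=(190,250,110,170),b=(160,220,190,330)))[c].items():
        k=i[r0:r1,c0:c1]; s=min(800/k.shape[1],600/k.shape[0]); 
        cv2.imwrite(f"pics/{c}1{nm}.png",np.clip(cv2.resize(k,None,fx=s,fy=s,interpolation=cv2.INTER_CUBIC).astype(int)*1.8,0,255).astype(np.uint8)); print(c,nm,s)
E
```

```text
bail_grip [0.502  0.3486 0.1417] [0.0027 0.0027]
weight_beaker [0.5024 0.3457 0.0063] [0.0014 0.0014]
fork_hook [0.5817 0.1179 0.2435] [0.0021 0.0021]
fork_bar [0.593  0.0635 0.225 ] [0.0024 0.0024]
plunger_knob [ 0.5343 -0.13    0.2567] [0.0033 0.0033]
press_frame [ 0.5152 -0.1579  0.0775] [0.154 0.154]
prism [ 0.5889 -0.0248  0.0259] [0.001 0.001]
3.35
scene a 6.666666666666667
scene b 5.0
top a 10.0
top b 5.714285714285714
```

View pics/top1a.png

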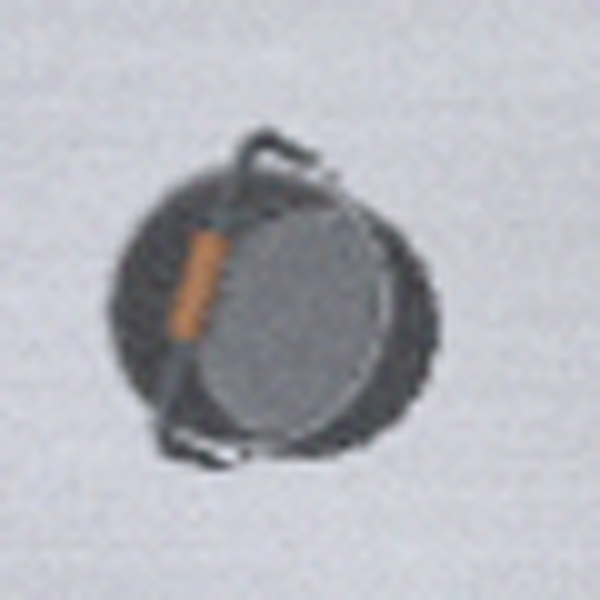

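View pics/top1b.png

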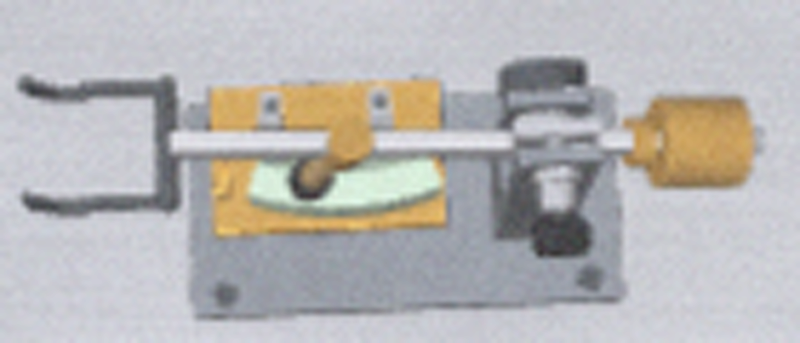

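View pics/scene1a.png

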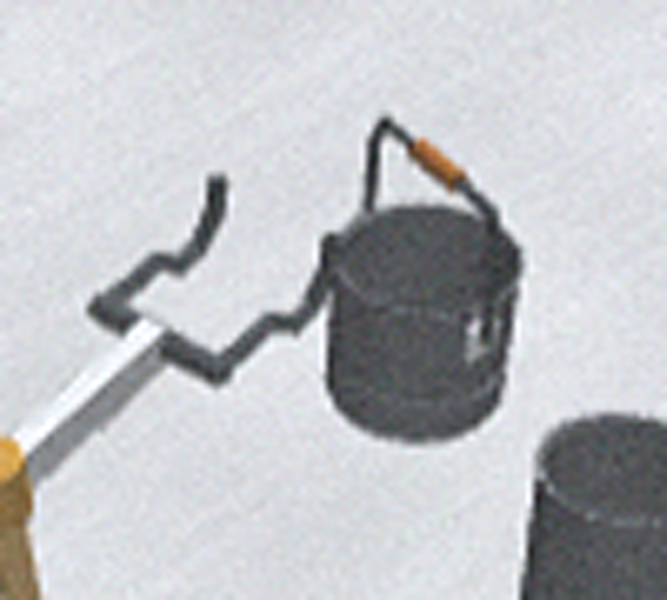

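View pics/scene1b.png

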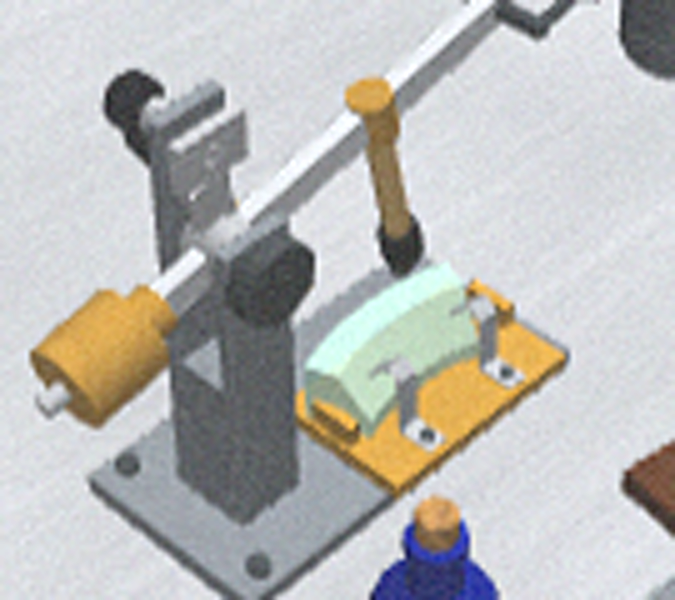

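```bash
cat > fit.py <<'E'
from h import *
import pickle
D=pickle.load(open("f0.pkl","rb")); T=D["fs"]["top"]; S=D["fs"]["scene"]; pt=D["pt"]
def cb(x,y): return (190+x/5.714,160+y/5.714)
def ca(x,y): return (110+x/10,190+y/10)
def sb(x,y): return (195+x/5,150+y/5)
def sa(x,y): return (270+x/6.667,100+y/6.667)
obs=[(T,(-.065,.085,.015),cb(197,317)),(T,(-.065,-.175,.015),cb(624,299)),(T,(.065,.085,.015),cb(189,103)),
(T,(.03,.081,.226),cb(167,85)),(T,(-.03,.081,.226),cb(167,205)),(T,(0,.081,.226),cb(165,145)),
(S,(.065,-.175,.015),sb(243,603)),(S,(.065,.085,.015),sb(568,350)),(S,(-.065,-.175,.015),sb(92,478)),
(S,(.03,.081,.226),sa(222,374)),(S,(-.03,.081,.226),sa(98,304)),(S,(.03,.132,.236),sa(298,324)),(S,(-.03,.132,.236),sa(183,264))]
def P(p,q): c,s=np.cos(p[2]),np.sin(p[2]); return np.array([p[0]+c*q[0]-s*q[1],p[1]+s*q[0]+c*q[1],q[2]])
def res(p): return np.concatenate([proj(f,P(p,q))[0]-np.array(o) for f,q,o in obs])
r=least_squares(res,[.59,-.01,0],loss="soft_l1"); p=r.x
if __name__=="__main__":
    print(p,np.degrees(p[2])); print(np.round(res(p).reshape(-1,2),1).tolist())
    print("hook",P(p,(0,.132,.236)),"bar",P(p,(0,.081,.226)),"post",P(p,(0,-.12,.25)))
    k=tri([ray(S,*pt["plunger_knob"]["scene"][0][1]),ray(T,*pt["plunger_knob"]["top"][0][1])])[0]
    print("knob net",k, "atz", atz(T,*pt["plunger_knob"]["top"][0][1],.25),atz(S,*pt["plunger_knob"]["scene"][0][1],.25))
    # knob in crops: top centre (562,232), scene (135,100)
    o=cb(562,232);print("knob hand",atz(T,o[1],o[0],.25)); o=sb(137,100);print(atz(S,o[1],o[0],.25))
    for nm,xy in dict(sl=(201,285),slA=(212,233),slB=(186,338),cA=(240,160),cB=(168,420)).items():
        o=ca(*xy); print(nm,atz(T,o[1],o[0],.138))
    o=sa(440,162); print("sl scene",atz(S,o[1],o[0],.138))
    print("net",pt["bail_grip"], atz(T,*pt["bail_grip"]["top"][0][1],.138),atz(S,*pt["bail_grip"]["scene"][0][1],.138))
E
python3 fit.py
```

```text
[ 0.58937479 -0.0148795   0.03913048] 2.242011566346552
[[-1.0, -0.5], [-0.2, -0.6], [-0.7, -0.1], [-0.3, 0.3], [0.2, -1.0], [0.3, -0.4], [0.1, 0.4], [0.0, -0.4], [-2.3, -0.7], [-1.6, 1.0], [0.1, 2.1], [-0.2, -3.0], [0.0, -2.9]]
hook [0.58421089 0.11701945 0.236     ] bar [0.58620603 0.06605849 0.226     ] post [ 0.59406925 -0.13478764  0.25      ]
knob net [ 0.53433905 -0.13004637  0.25672422] atz [ 0.53345377 -0.13320034  0.25      ] [ 0.5293285  -0.12229009  0.25      ]
knob hand [ 0.5346069  -0.13775093  0.25      ]
[ 0.53624514 -0.13379408  0.25      ]
sl [0.49615964 0.35409141 0.138     ]
slA [0.51268785 0.35129464 0.138     ]
slB [0.47937798 0.35814349 0.138     ]
cA [0.53598439 0.34334487 0.138     ]
cB [0.45353175 0.3627462  0.138     ]
sl scene [0.4993311  0.35730305 0.138     ]
net {'scene': [(0.82, [124.5, 335.8])], 'top': [(0.88, [217.1, 132.2])]} [0.50059158 0.34758991 0.138     ] [0.49963663 0.35597117 0.138     ]
```

```bash
cat >> h.py <<'E'
def Rdown(yaw):  # tool x down, tool y at world heading yaw
    y=np.array([np.cos(yaw),np.sin(yaw),0]); x=np.array([0,0,-1.]); return np.column_stack([x,y,np.cross(x,y)])
def delta(p,Rt):
    s=get_obs(); Rc=R.from_rotvec(s["eef_rot"]).as_matrix()
    dr=np.degrees(R.from_matrix(Rc.T@Rt).as_rotvec()); d=Rc.T@(np.array(p)-s["eef_pos"])
    print("twist deg",np.round(dr,2),"offset cm (old axes)",np.round(d*100,2)," (new axes)",np.round(Rt.T@(np.array(p)-s["eef_pos"])*100,2),"t",s["time"])
E
python3 - <<'E'
from h import *
s=get_obs(); Rc=R.from_rotvec(s["eef_rot"]).as_matrix(); print(np.round(Rc,3))
y=np.arctan2(Rc[1,1],Rc[0,1]); print("yaw toolY",np.degrees(y), np.degrees(s["joint_positions"][[0,5]]))
for a in (-12.5+90,-12.5-90): delta([.497,.355,.20],Rdown(np.radians(a)))
from fit import *
for n,z in [("plain_beaker",0),("wood_pusher",0),("dust_brush",0)]:
  pass
print(atz(T,172,162,0))
E
```

```text
[[ 0.     0.364  0.931]
 [ 0.     0.931 -0.364]
 [-1.     0.     0.   ]]
yaw toolY 68.6437571177279 [67.55335611 -1.09021111]
twist deg [-8.86  0.   -0.  ] offset cm (old axes) [  3.93 -11.34  33.36]  (new axes) [  3.93 -16.34  31.22] t 3.35
twist deg [171.14  -0.    -0.  ] offset cm (old axes) [  3.93 -11.34  33.36]  (new axes) [  3.93  16.34 -31.22] t 3.35
[0.67632828 0.287699   0.        ]
```

Call:
send_rows(
  twist=[
    [-4.4,0,0],
    [-4.4,0,0],
    [0,0,0],
    [0,0,0],
    [0,0,0],
    [0,0,0],
    [0,0,0],
    [0,0,0],
    [0,0,0],
    [0,0,0],
  ],
  offset=[
    [0,0,0],
    [0,0,0],
    [0.49,-2.04,3.9],
    [0.49,-2.04,3.9],
    [0.49,-2.04,3.9],
    [0.49,-2.04,3.9],
    [0.49,-2.04,3.9],
    [0.49,-2.04,3.9],
    [0.49,-2.04,3.9],
    [0.49,-2.04,3.9],
  ],
  fingers=[8,7,6,5,5,5,5,5,5,5],
  grip_force=60,
)

```text
time: 4.35
eef_pos: [0.4979, 0.3537, 0.2001]
eef_rot: [0.172, 1.564, -0.172]
wrist_force: [0.1, 0.2, 0.0]
finger_gap: 0.588
```

```bash
python3 - <<'E'
from h import *
s=get_obs(); print(s["time"],s["eef_pos"],s["joint_vel"].round(2),s["finger_gap"])
f=grab_frame("wrist"); f=grab_frame("wrist"); cv2.imwrite("pics/w1.png",f["color"]*1)
r=pinpoint("bail_grip","wrist"); print(r)
for x in r[:1]: print(atz(f,*x["position"],.138))
delta([.497,.355,.20],Rdown(np.radians(77.5)))
g=proj(f,[[.497,.355,.138],[.54,.3455,.138],[.454,.3645,.138]]); print(g)
E
```

```text
4.35 [0.49793879 0.35365292 0.20008768] [-0.7   0.19 -0.19  0.   -0.01 -0.7 ] 0.587959656804969
[{'position': [202.5, 266.3], 'score': 0.56}, {'position': [293.6, 11.8], 'score': 0.28}]
[0.49862775 0.35691191 0.138     ]
twist deg [-0.29 -0.01  0.02] offset cm (old axes) [-0.02  0.16 -0.17]  (new axes) [-0.02  0.16 -0.17] t 4.5
[[263.30521087 201.00469626]
 [263.21624001 254.01925238]
 [263.37354201 140.86377895]]
```

View pics/w1.png

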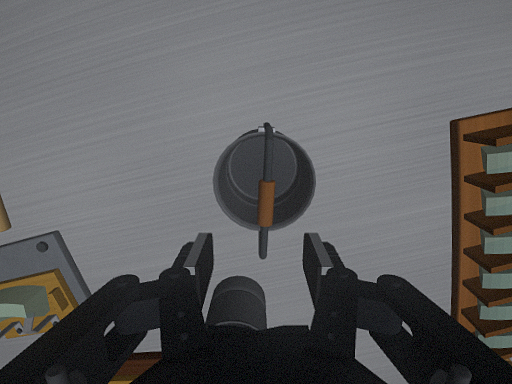

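```bash
python3 - <<'E'
from h import *
f=grab_frame("wrist")
i=f["color"][110:270,205:325]; cv2.imwrite("pics/w2.png",np.clip(cv2.resize(i,None,fx=3.7,fy=3.7,interpolation=cv2.INTER_CUBIC)*1.6,0,255).astype(np.uint8))
s=get_obs();print(s["eef_pos"],s["joint_vel"].round(2))
A,B,C=[atz(f,*q,.138) for q in ((257,263),(127,268),(203,266))]
print(A,B,C,np.degrees(np.arctan2(*(A-B)[[1,0]])))
E
```

```text
[0.49716034 0.35415516 0.19988805] [ 0.04 -0.01  0.01  0.    0.    0.  ]
[0.53855354 0.34809045 0.138     ] [0.4414228  0.37312499 0.138     ] [0.49497709 0.36000767 0.138     ] -14.452889731694968
```

View pics/w2.png

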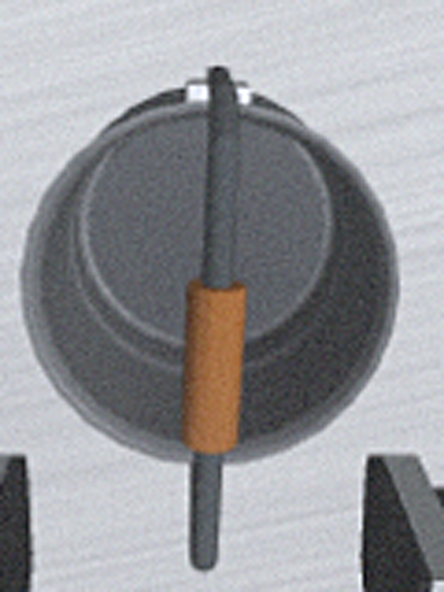

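```bash
python3 - <<'E'
from h import *
f=grab_frame("wrist")
A,B,C=[atz(f,*q,.138) for q in ((262.7,259.9),(130.3,264.2),(209.5,263.1))]
print(A,B,C,np.degrees(np.arctan2(*(A-B)[[1,0]])))
delta([C[0],C[1],.127],Rdown(np.radians(90-14.2)))
E
```

```text
[0.54196505 0.34571967 0.138     ] [0.44186257 0.37109655 0.138     ] [0.49840748 0.35788469 0.138     ] -14.225307514084498
twist deg [ 1.59 -0.03  0.  ] offset cm (old axes) [7.31 0.33 0.13]  (new axes) [7.31 0.34 0.12] t 4.6
```

Call:
send_rows(
  twist=[
    [1.6,0,0],
    [0,0,0],
    [0,0,0],
    [0,0,0],
    [0,0,0],
    [0,0,0],
    [0,0,0],
    [0,0,0],
    [0,0,0],
    [0,0,0],
  ],
  offset=[
    [0.5,0.33,0.1],
    [2.2,0,0],
    [2.2,0,0],
    [2.2,0,0],
    [0,0,0],
    [0,0,0],
    [0,0,0],
    [0,0,0],
    [0,0,0],
    [0,0,0],
  ],
  fingers=[5,5,5,5,4,0,0,0,0,0],
)

```text
time: 5.6
eef_pos: [0.4989, 0.3581, 0.1304]
eef_rot: [0.195, 1.561, -0.193]
wrist_force: [-0.8, -2.0, 5.7]
finger_gap: 0.12
```

```bash
python3 - <<'E'
from h import *
s=get_obs(); print(s["time"],s["eef_pos"],s["finger_gap"],s["finger_gap"]*85.4,s["wrist_force"])
E
```

```text
5.6 [0.49889682 0.35812633 0.13038006] 0.12018978243029264 10.264207419546992 [-0.78576027 -1.97390753  5.70808318]
```

Call:
send_rows(
  twist=[
    [0,0,0],
    [0,0,0],
    [0,0,0],
    [0,0,0],
    [-4.1,0,0],
    [-4.1,0,0],
    [-4.1,0,0],
    [-4.1,0,0],
    [0,0,0],
  ],
  offset=[
    [-1.5,0,0],
    [-3.8,0,0],
    [-3.8,0,0],
    [-3.9,0,0],
    [0,0,0],
    [0,0,0],
    [0,0,0],
    [0,0,0],
    [0,0,0],
  ],
  fingers=[0,0,0,0,0,0,0,0,0],
)

```text
time: 6.5
eef_pos: [0.4981, 0.3577, 0.2595]
eef_rot: [-0.031, 1.571, 0.031]
wrist_force: [0.1, -0.9, -4.6]
finger_gap: 0.111
```

```bash
python3 - <<'E'
from h import *
s=get_obs(); print(s["time"],s["eef_pos"],s["finger_gap"]*85.4,s["wrist_force"])
f=grab_frame("wrist"); cv2.imwrite("pics/w3.png",f["color"])
delta([.5815,.187,.2604],Rdown(np.radians(92.2)))
E
```

```text
6.5 [0.49805355 0.35771198 0.25951088] 9.490511139363456 [ 0.12699645 -0.90907887 -4.60596196]
twist deg [-0.06 -0.02  0.  ] offset cm (old axes) [ -0.1  -17.38   7.7 ]  (new axes) [ -0.1  -17.38   7.68] t 6.55
```

View pics/w3.png

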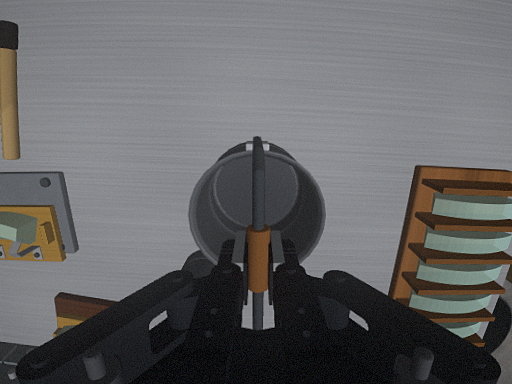

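Call:
send_rows(
  twist=[
    [0,0,0],
    [0,0,0],
    [0,0,0],
    [0,0,0],
    [0,0,0],
    [0,0,0],
    [0,0,0],
    [0,0,0],
  ],
  offset=[
    [-0.1,-1.5,0.7],
    [0,-3.4,1.5],
    [0,-3.6,1.6],
    [0,-3.6,1.6],
    [0,-3.4,1.5],
    [0,-1.9,0.8],
    [0,0,0],
    [0,0,0],
  ],
  fingers=[0,0,0,0,0,0,0,0],
)

```text
time: 7.35
eef_pos: [0.5822, 0.1861, 0.2602]
eef_rot: [-0.028, 1.571, 0.029]
wrist_force: [-0.1, -0.6, -4.0]
finger_gap: 0.114
```

```bash
python3 - <<'E'
from h import *
s=get_obs(); print(s["time"],s["eef_pos"],s["finger_gap"]*85.4,s["wrist_force"])
fs={}
for c in ("scene","top","wrist"):
    f=fs[c]=grab_frame(c)
    k={"scene":f["color"][80:200,240:380],"top":f["color"][140:230,140:260],"wrist":f["color"]}[c]
    sc=min(800/k.shape[1],600/k.shape[0])
    cv2.imwrite(f"pics/{c}4.png",np.clip(cv2.resize(k,None,fx=sc,fy=sc,interpolation=cv2.INTER_CUBIC)*1.6,0,255).astype(np.uint8));print(sc)
import pickle; pickle.dump(fs,open("f4.pkl","wb"))
for n in ("bail_grip","fork_hook","fork_bar"):
    r=[]
    for c in fs:
        q=pinpoint(n,c); print(n,c,[(round(x["score"],2),x["position"]) for x in q[:1]])
        if q: r.append(ray(fs[c],*q[0]["position"]))
    if len(r)>1: print(n,tri(r))
E
```

```text
7.35 [0.58218465 0.18608415 0.26016406] 9.70608486908589 [-0.13297796 -0.59383758 -4.01553067]
5.0
6.666666666666667
1.5625
bail_grip scene [(0.65, [121.4, 321.3])]
bail_grip top [(0.42, [183.0, 175.4])]
bail_grip wrist [(0.55, [258.1, 258.2])]
bail_grip (array([0.58208958, 0.18616448, 0.26761667]), [np.float64(0.0052043552756736635), np.float64(0.003963306361091879), np.float64(0.0012624449686619381)])
fork_hook scene [(0.48, [137.3, 304.1])]
fork_hook top [(0.71, [183.3, 177.2])]
fork_hook wrist [(0.66, [283.2, 197.0])]
fork_hook (array([0.58549201, 0.15526963, 0.25367684]), [np.float64(0.037586118551451546), np.float64(0.030889078625119436), np.float64(0.019701367989825597)])
fork_bar scene [(0.58, [152.8, 294.4])]
fork_bar top [(0.5, [184.5, 218.6])]
fork_bar wrist [(0.59, [226.5, 73.7])]
fork_bar (array([0.58859183, 0.06619414, 0.22741749]), [np.float64(0.0020486564886727965), np.float64(0.001919994291950845), np.float64(0.002316788688195625)])
```

View pics/scene4.png

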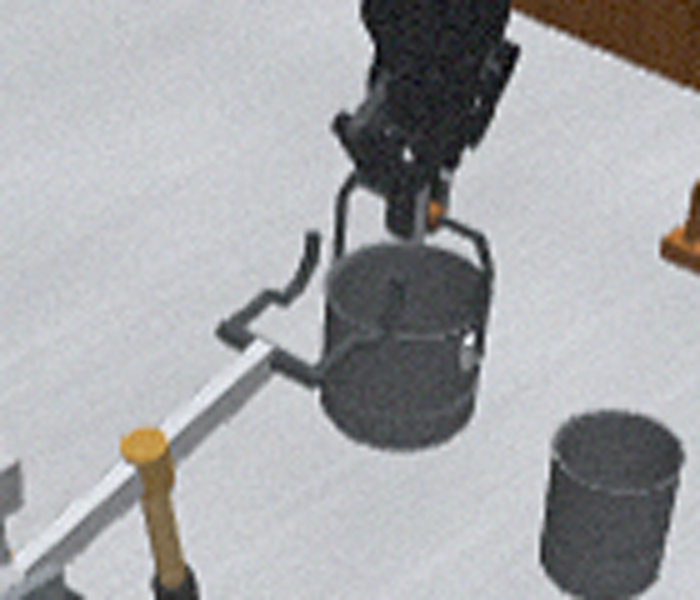

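View pics/top4.png

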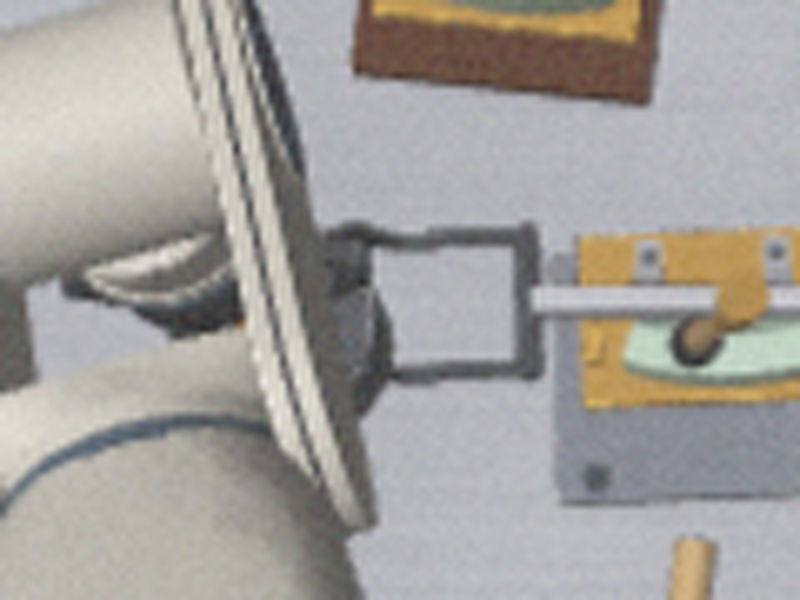

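View pics/wrist4.png

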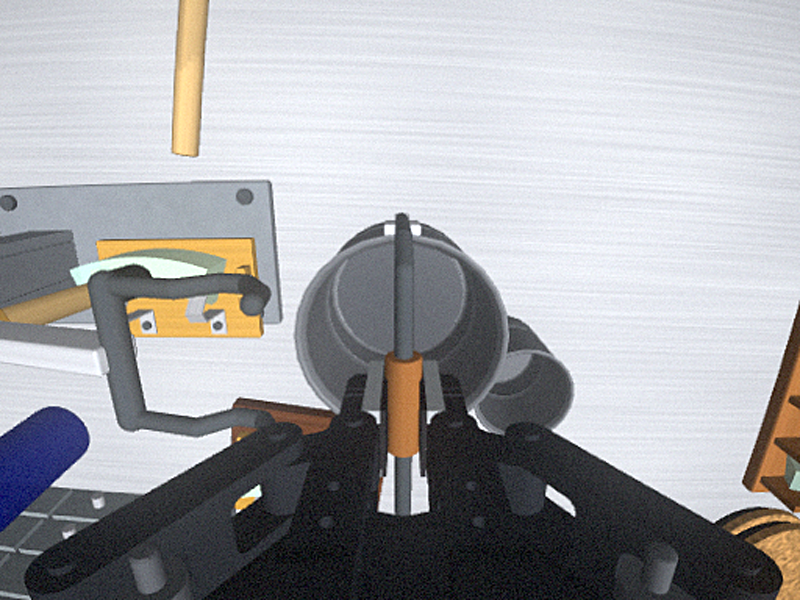

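```bash
python3 - <<'E'
from h import *; from fit import P,p
import pickle
fs=pickle.load(open("f4.pkl","rb"));W=fs["wrist"]
for q in [(-.03,.081,.226),(.03,.081,.226),(0,.081,.226),(-.03,.132,.229),(.03,.132,.229),(-.03,.15,.258),(.03,.15,.258)]:
    print(q,(proj(W,P(p,q))[0]*1.5625).round(), (proj(fs["scene"],P(p,q))[0]-[240,80]).round(1)*5)
print("bail pred",proj(W,[.5822,.1861,.268])*1.5625, (proj(fs["scene"],[.5822,.1861,.268])-[240,80])*5)
# sleeve both ends/bail far end
c=np.array([.5822,.1861,.268]); u=np.array([np.cos(p[2]),np.sin(p[2]),0])
print(proj(W,[c-u*.044,c-u*.017,c+u*.017])*1.5625)
print(atz(W,406/1.5625,404/1.5625,.268))
a,b=[atz(W,r/1.5625,cc/1.5625,.268) for r,cc in((500,403),(230,404))]; print(np.degrees(np.arctan2(*(a-b)[[1,0]])))
for r,cc in ((285,108),(422,130)): print(atz(W,r/1.5625,cc/1.5625,.226))
E
```

```text
(-0.03, 0.081, 0.226) [109. 280.] [224.  338.5]
(0.03, 0.081, 0.226) [135. 409.] [308.5 385.5]
(0, 0.081, 0.226) [122. 348.] [265.5 361.5]
(-0.03, 0.132, 0.229) [226. 281.] [287. 294.]
(0.03, 0.132, 0.229) [243. 415.] [371.5 338.5]
(-0.03, 0.15, 0.258) [246. 302.] [311. 236.]
(0.03, 0.15, 0.258) [264. 456.] [396.5 279.5]
bail pred [[400.90496945 401.02594822]] [[415.91319377 203.74276471]]
[[400.64225791 269.22064498]
 [400.80662998 353.15988455]
 [400.99893062 445.26430752]]
[0.58400525 0.18718422 0.268     ]
2.0496693119319374
[0.55843566 0.06421783 0.226     ]
[0.6230895  0.06365264 0.226     ]
```

Call:
send_rows(
  twist=[
    [0,0,0],
    [0,0,0],
    [0,0,0],
    [0,0,0],
    [0,0,0],
    [0,0,0],
    [0,0,0],
  ],
  offset=[
    [0,0,0.3],
    [0,-1.0,0],
    [0,-1.5,0],
    [0,-1.5,0],
    [0,-1.5,0],
    [0,-1.5,0],
    [0,0,0],
  ],
  fingers=[0,0,0,0,0,0,0],
)

```text
time: 8.65
eef_pos: [0.5879, 0.1146, 0.2602]
eef_rot: [-0.03, 1.571, 0.028]
wrist_force: [-0.2, 0.3, -3.6]
finger_gap: 0.117
```

```bash
python3 - <<'E'
from h import *
s=get_obs(); print(s["time"],s["eef_pos"],s["finger_gap"]*85.4,s["wrist_force"],s["torque"])
fs={}
for c in ("scene","wrist"):
    f=fs[c]=grab_frame(c)
    k={"scene":f["color"][80:200,240:380],"top":f["color"][140:230,140:260],"wrist":f["color"]}[c]
    sc=min(800/k.shape[1],600/k.shape[0])
    cv2.imwrite(f"pics/{c}5.png",np.clip(cv2.resize(k,None,fx=sc,fy=sc,interpolation=cv2.INTER_CUBIC)*1.6,0,255).astype(np.uint8));print(sc)
import pickle; pickle.dump(fs,open("f5.pkl","wb"))
E
```

```text
8.65 [0.58787225 0.11460356 0.2601734 ] 9.96273937093958 [-0.23849231  0.26570294 -3.58289582] [-0.02682424  0.02020121 -0.02102397]
5.0
1.5625
```

View pics/scene5.png

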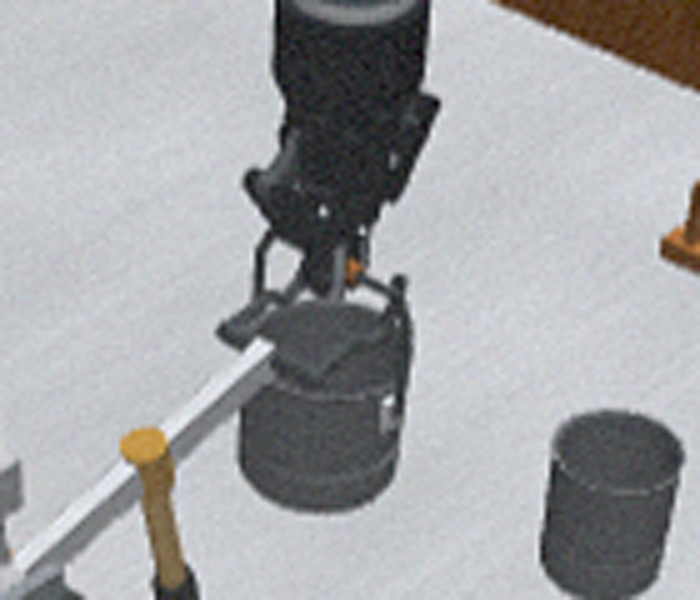

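View pics/wrist5.png

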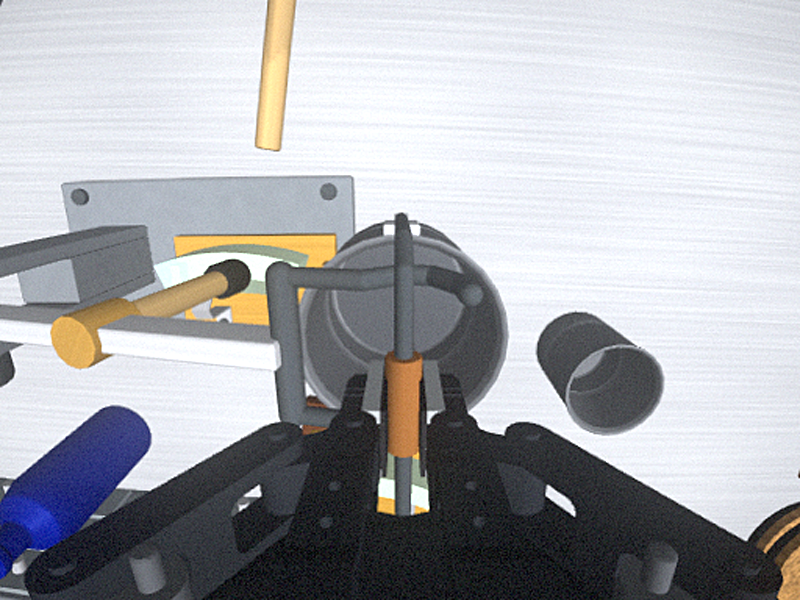

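```bash
python3 - <<'E'
from h import *; from fit import P,p
import pickle
fs=pickle.load(open("f5.pkl","rb"));W=fs["wrist"]
t=.2
for y,z in [(-.051,0),(-.018,0),(-.006,-.007),(0,-.007),(.006,-.007),(.018,.021)]:
    q=(-.03,.132+y*np.cos(t)-z*np.sin(t),.236+y*np.sin(t)+z*np.cos(t))
    print(y,z,(proj(W,P(p,q))[0]*1.5625).round())
i=W["color"][150:250,160:330]; cv2.imwrite("pics/w5z.png",np.clip(cv2.resize(i,None,fx=4.7,fy=4.7,interpolation=cv2.INTER_CUBIC)*2.2,0,255).astype(np.uint8))
E
```

```text
-0.051 0 [282. 271.]
-0.018 0 [361. 275.]
-0.006 -0.007 [396. 272.]
0 -0.007 [411. 273.]
0.006 -0.007 [426. 273.]
0.018 0.021 [451. 294.]
```

View pics/w5z.png

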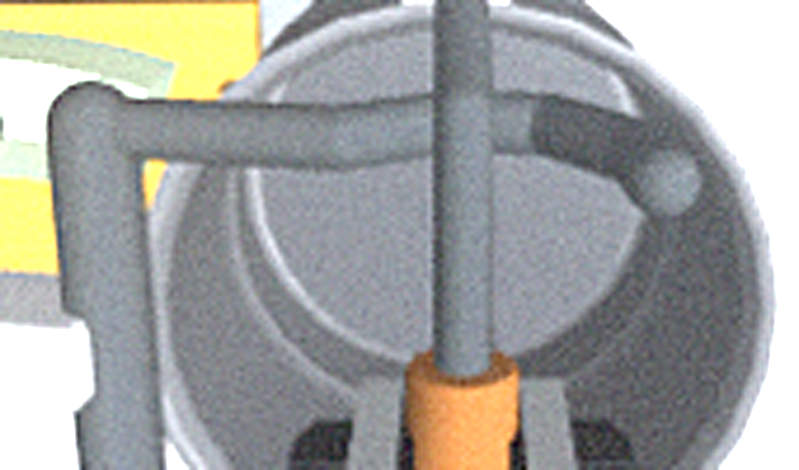

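Call:
send_rows(
  twist=[
    [0,0,0],
    [0,0,0],
    [0,0,0],
    [0,0,0],
    [0,0,0],
  ],
  offset=[
    [0,0.35,0],
    [1.0,0,0],
    [1.0,0,0],
    [1.0,0,0],
    [0,0,0],
  ],
  fingers=[0,0,0,0,0],
)

```text
time: 9.25
eef_pos: [0.5866, 0.1208, 0.2279]
eef_rot: [-0.032, 1.574, 0.031]
wrist_force: [-0.8, -0.4, -4.0]
finger_gap: 0.109
```

```bash
python3 - <<'E'
from h import *
s=get_obs(); print(s["time"],s["eef_pos"],s["finger_gap"]*85.4,s["wrist_force"],s["torque"])
W=grab_frame("wrist")
cv2.imwrite("pics/w6.png",np.clip(cv2.resize(W["color"],(800,600),interpolation=cv2.INTER_CUBIC)*1.6,0,255).astype(np.uint8))
E
```

```text
9.25 [0.58656034 0.12075688 0.22789512] 9.337104200383235 [-0.84681706 -0.36209665 -3.96555509] [-0.02145072  0.02048068 -0.04332262]
```

View pics/w6.png

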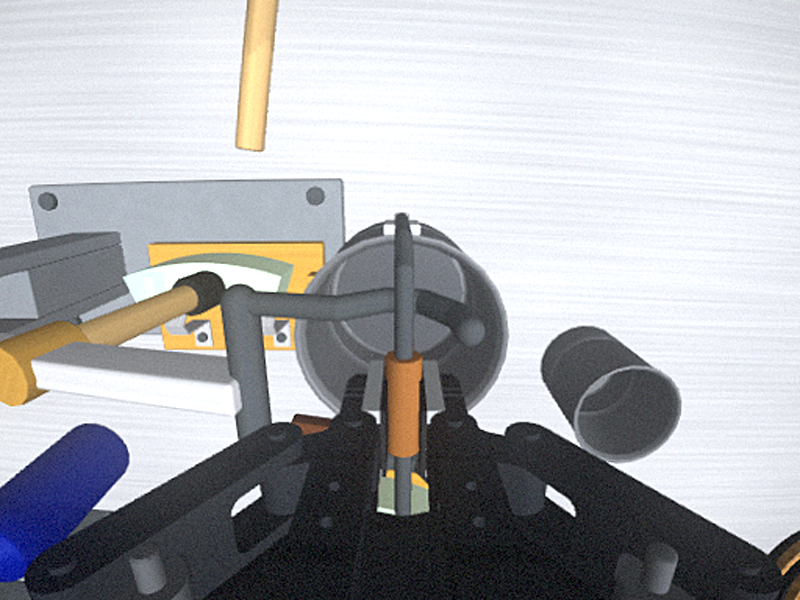

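Call:
send_rows(
  twist=[
    [0,0,0],
    [0,0,0],
    [0,0,0],
  ],
  offset=[
    [0.3,0,-0.2],
    [0.3,0,0],
    [0,0,0],
  ],
  fingers=[0,0,0],
)

```text
time: 9.6
eef_pos: [0.5856, 0.1206, 0.2241]
eef_rot: [-0.031, 1.571, 0.031]
wrist_force: [0.7, -1.0, -2.9]
finger_gap: 0.112
```

```bash
python3 - <<'E'
from h import *
s=get_obs(); print(s["time"],s["eef_pos"],s["finger_gap"]*85.4,s["wrist_force"],s["torque"])
f=grab_frame("scene")
k=f["color"][80:200,240:380]
cv2.imwrite("pics/s7.png",np.clip(cv2.resize(k,None,fx=5,fy=5,interpolation=cv2.INTER_CUBIC)*1.8,0,255).astype(np.uint8))
E
```

```text
9.6 [0.58564816 0.12057906 0.22410606] 9.602352181228726 [ 0.67232156 -1.00995606 -2.87828642] [-0.02397657 -0.03904927  0.02566684]
```

View pics/s7.png

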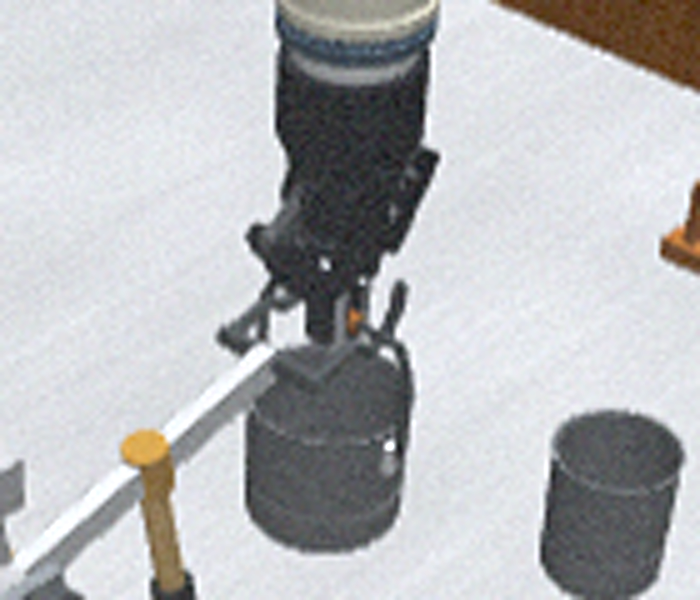

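Call:
send_rows(
  twist=[
    [0,0,0],
    [0,0,0],
    [0,0,0],
  ],
  offset=[
    [0.2,0,0],
    [0.2,0,0],
    [0,0,0],
  ],
  fingers=[0,0,0],
)

```text
time: 9.95
eef_pos: [0.5859, 0.1209, 0.2209]
eef_rot: [-0.03, 1.57, 0.031]
wrist_force: [-2.2, 0.6, 6.0]
finger_gap: 0.117
```

Call:
send_rows(
  twist=[
    [0,0,0],
    [0,0,0],
    [0,0,0],
    [0,0,0],
    [0,0,0],
    [0,0,0],
  ],
  offset=[
    [-0.15,0,0],
    [0,0,0],
    [0,0,0],
    [0,0,0],
    [0,0,0],
    [0,0,0],
  ],
  fingers=[0,1.5,2.5,3.5,4,4],
)

```text
time: 10.55
eef_pos: [0.5857, 0.1206, 0.2215]
eef_rot: [-0.031, 1.571, 0.031]
wrist_force: [0.1, 1.3, 0.2]
finger_gap: 0.471
```

```bash
python3 - <<'E'
from h import *
s=get_obs(); print(s["time"],s["eef_pos"],s["finger_gap"]*85.4,s["wrist_force"],s["torque"])
W=grab_frame("wrist")
cv2.imwrite("pics/w8.png",np.clip(cv2.resize(W["color"],(800,600),interpolation=cv2.INTER_CUBIC)*1.6,0,255).astype(np.uint8))
E
```

```text
10.55 [0.58568299 0.12064158 0.22149933] 40.25565807026783 [0.12796824 1.34053171 0.18321195] [-0.01281579 -0.01963159  0.02439349]
```

View pics/w8.png

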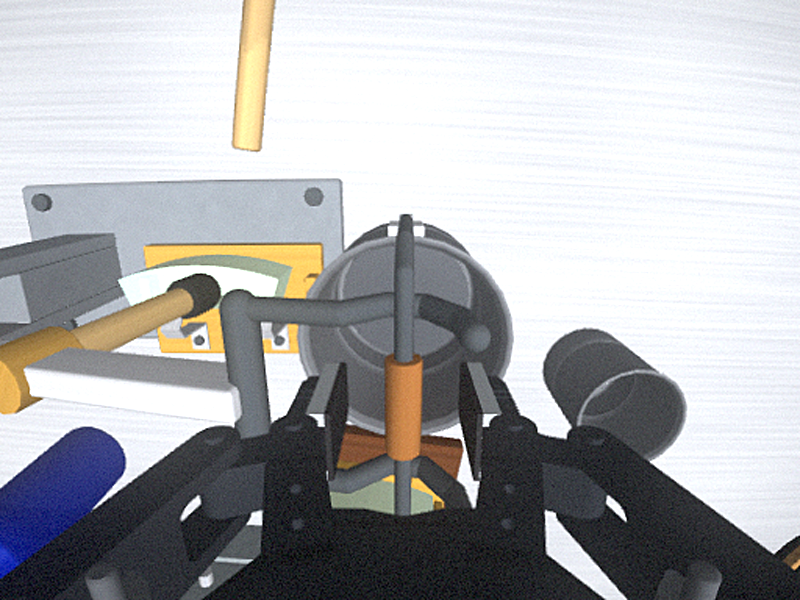

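Call:
send_rows(
  twist=[
    [0,0,0],
    [0,0,0],
    [0,0,0],
    [0,0,0],
    [0,0,0],
  ],
  offset=[
    [-1,0,0],
    [-2.5,0,0],
    [-2.5,0,0],
    [-2.5,0,0],
    [-2.5,0,0],
  ],
  fingers=[4,4,4,4,5],
)

```text
time: 11.1
eef_pos: [0.5857, 0.1207, 0.3335]
eef_rot: [-0.031, 1.57, 0.031]
wrist_force: [0.1, 0.2, -0.4]
finger_gap: 0.588
```

Call:
send_rows(
  twist=[
    [0,0,0],
    [0,0,0],
    [0,0,0],
    [0,0,0],
    [0,0,0],
    [0,0,0],
    [0,0,0],
    [0,0,0],
  ],
  offset=[
    [0,-2,-0.4],
    [0,-4,-0.8],
    [0,-4.2,-0.9],
    [0,-4.2,-0.9],
    [0,-4.2,-0.9],
    [0,-4.2,-0.9],
    [0,-2.4,-0.5],
    [0,0,0],
  ],
  fingers=[6,6,6,6,6,6,6,6],
)

```text
time: 11.9
eef_pos: [0.5421, -0.1361, 0.3325]
eef_rot: [-0.028, 1.57, 0.027]
wrist_force: [0.6, 0.6, -0.0]
finger_gap: 0.704
```

```bash
python3 - <<'E'
from h import *
s=get_obs(); print(s["time"],s["eef_pos"],s["eef_rot"],s["finger_gap"]*85.4,s["wrist_force"],s["joint_positions"])
W=grab_frame("wrist")
cv2.imwrite("pics/w9.png",np.clip(cv2.resize(W["color"],(800,600),interpolation=cv2.INTER_CUBIC)*1.6,0,255).astype(np.uint8))
f=grab_frame("scene"); k=f["color"][80:230,180:380]
cv2.imwrite("pics/s9.png",np.clip(cv2.resize(k,None,fx=4,fy=4,interpolation=cv2.INTER_CUBIC)*1.8,0,255).astype(np.uint8))
import pickle; pickle.dump(dict(wrist=W,scene=f),open("f9.pkl","wb"))
r=pinpoint("plunger_knob","wrist")
for x in r: print(x,atz(W,*x["position"],.25))
print(look_for("plunger_knob","wrist"))
E
```

```text
11.9 [ 0.54207818 -0.13606535  0.33247689] [-0.02846635  1.56986799  0.02706724] 60.10529751359155 [ 0.60237024  0.55641635 -0.01252483] [-2.66881819e-01  2.28459031e-01  1.68377689e+00 -6.84150877e-04
  1.22838709e+00 -1.87280649e+00]
{'position': [190.5, 261.5], 'score': 0.91} [ 0.53365383 -0.1339392   0.25      ]
{'position': [182.5, 328.1], 'score': 0.18} [ 0.52503647 -0.08059565  0.25      ]
[{'rect': [241.6, 178.2, 278.6, 209.5], 'score': 0.91}]
```

View pics/w9.png

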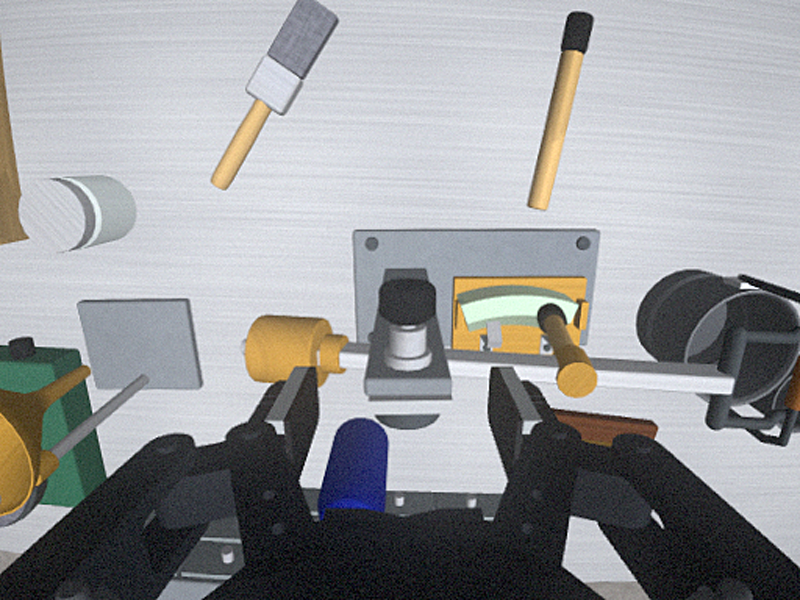

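View pics/s9.png

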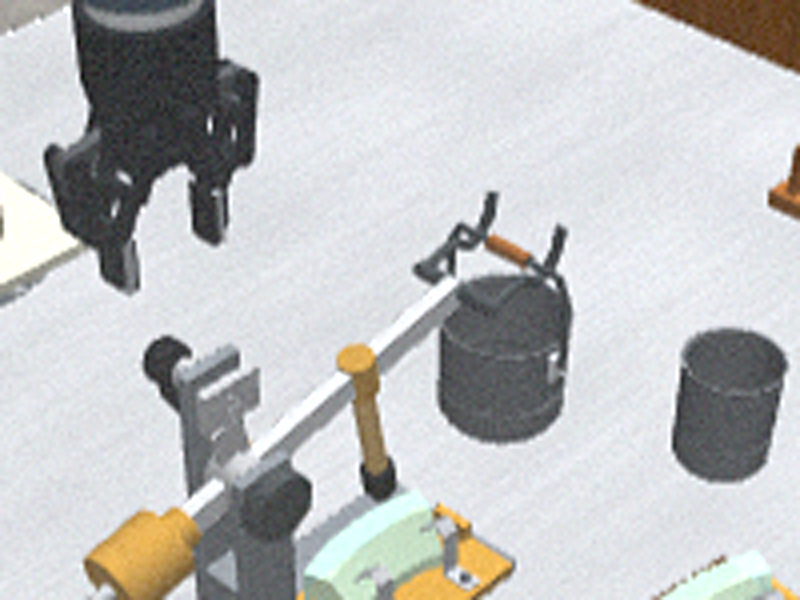

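```bash
python3 - <<'E'
from h import *
import pickle
W=pickle.load(open("f9.pkl","rb"))["wrist"]; s=get_obs(); print(s["eef_pos"],s["time"])
i=W["color"][165:280,215:305]; cv2.imwrite("pics/w9z.png",np.clip(cv2.resize(i,None,fx=5,fy=5,interpolation=cv2.INTER_CUBIC)*2.5,0,255).astype(np.uint8))
th=.04; a=np.array([np.cos(th),np.sin(th),0]); b=np.array([-np.sin(th),np.cos(th),0])
def model(k):
    c=np.array([k[0],k[1],.25]); P=[]
    t=np.linspace(0,2*np.pi,24,endpoint=False)
    return [[c+a*sx+.015*(b*np.cos(u)+np.array([0,0,1])*np.sin(u)) for u in t] for sx in(-.01,.01)]
m=model([.5337,-.1345])
for r in m:
    g=(proj(W,r)-[215,165])*5; print(g.min(0).round(),g.max(0).round())
E
```

```text
[ 0.54277459 -0.13241008  0.33195937] 12.1
[135.  46.] [323.  92.]
[138. 159.] [321. 218.]
```

View pics/w9z.png

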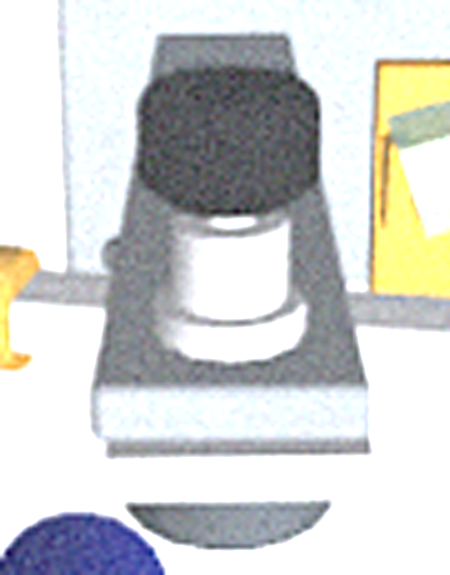

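Call:
send_rows(
  twist=[
    [0,0,0],
    [0,0,0],
    [0,0,0],
    [0,0,0],
    [0,0,0],
  ],
  offset=[
    [0,-0.2,-0.85],
    [3,0,0],
    [3,0,0],
    [2.3,0,0],
    [0,0,0],
  ],
  fingers=[6,6,6,6,6],
  grip_force=90,
)

```text
time: 12.6
eef_pos: [0.5318, -0.1342, 0.2457]
eef_rot: [-0.03, 1.577, 0.033]
wrist_force: [0.2, -0.9, 0.3]
finger_gap: 0.7
```

```bash
python3 - <<'E'
from h import *
s=get_obs(); print(s["time"],s["eef_pos"],s["finger_gap"]*85.4,s["wrist_force"])
W=grab_frame("wrist")
cv2.imwrite("pics/w10.png",np.clip(cv2.resize(W["color"],(800,600),interpolation=cv2.INTER_CUBIC)*1.6,0,255).astype(np.uint8))
print(get_obs()["eef_pos"])
E
```

```text
12.6 [ 0.53179369 -0.13419033  0.24567269] 59.78318165574178 [ 0.21738974 -0.93031353  0.31627298]
[ 0.53309081 -0.13462488  0.24763981]
```

View pics/w10.png

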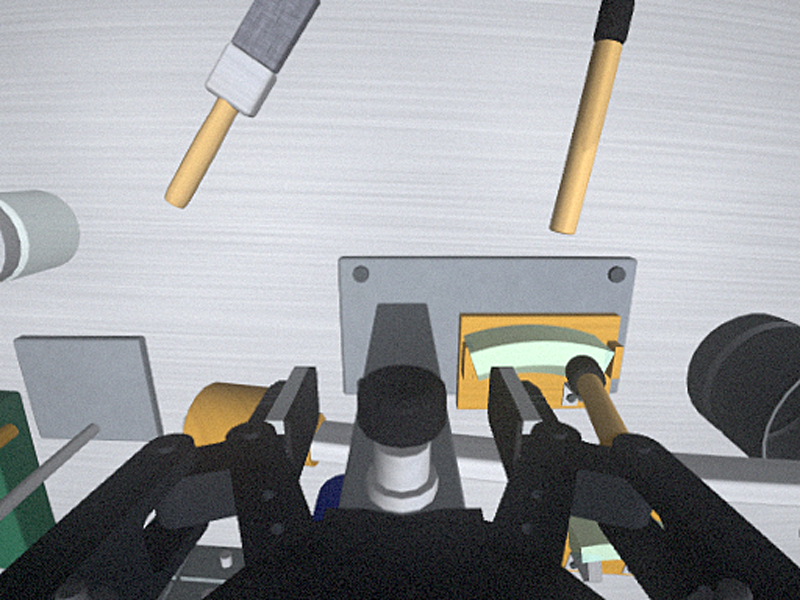

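Call:
send_rows(
  twist=[
    [0,0,0],
    [0,0,0],
    [0,0,0],
    [0,0,0],
    [0,0,0],
    [0,0,0],
    [0,0,0],
  ],
  offset=[
    [0.8,0,0.1],
    [0,0,0],
    [0,0,0],
    [0,0,0],
    [0,0,0],
    [0,0,0],
    [0,0,0],
  ],
  fingers=[6,5,0,0,0,0,0],
)

```text
time: 13.35
eef_pos: [0.5355, -0.1346, 0.2418]
eef_rot: [-0.029, 1.569, 0.031]
wrist_force: [-2.5, 5.6, 5.1]
finger_gap: 0.32
```

```bash
python3 - <<'E'
from h import *
s=get_obs(); print(s["time"],s["eef_pos"],s["finger_gap"]*85.4,s["wrist_force"])
W=grab_frame("wrist")
cv2.imwrite("pics/w11.png",np.clip(cv2.resize(W["color"],(800,600),interpolation=cv2.INTER_CUBIC)*1.6,0,255).astype(np.uint8))
f=grab_frame("scene"); k=f["color"][80:230,180:380]
cv2.imwrite("pics/s11.png",np.clip(cv2.resize(k,None,fx=4,fy=4,interpolation=cv2.INTER_CUBIC)*1.8,0,255).astype(np.uint8))
E
```

```text
13.35 [ 0.53548213 -0.13463666  0.24184936] 27.363500966566452 [-2.5078376   5.63671385  5.07734013]
```

View pics/w11.png

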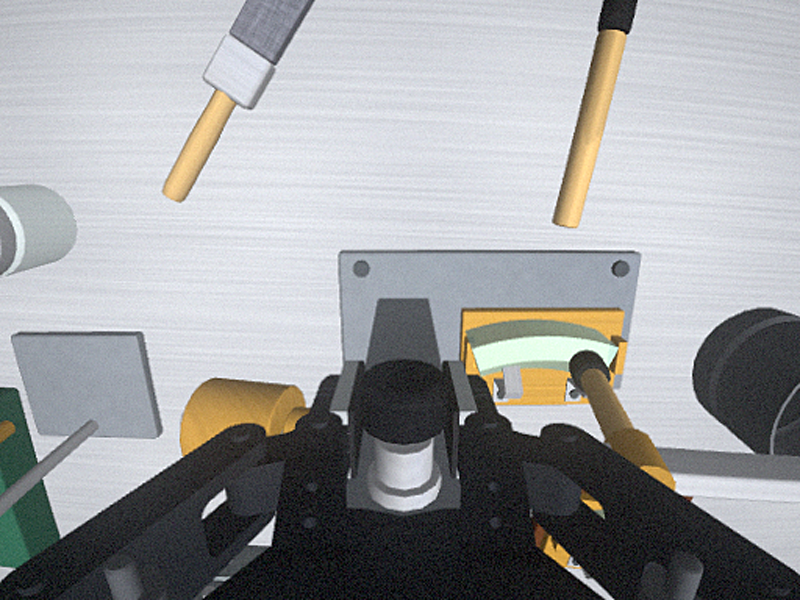

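View pics/s11.png

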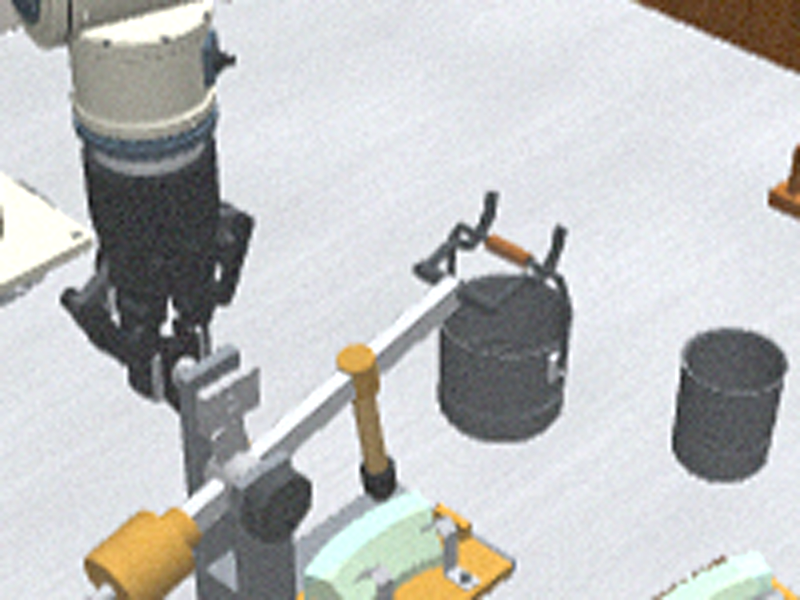

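Call:
send_rows(
  twist=[
    [0,0,0],
    [0,0,0],
    [0,0,0],
    [0,0,0],
    [0,0,0],
  ],
  offset=[
    [0,0,-0.3],
    [0,0,-0.3],
    [0,0,-0.3],
    [0,0,-0.3],
    [0,0,0],
  ],
  fingers=[0,0,0,0,0],
)

```text
time: 13.95
eef_pos: [0.5264, -0.1351, 0.2421]
eef_rot: [-0.029, 1.563, 0.031]
wrist_force: [10.9, 7.3, -3.7]
finger_gap: 0.322
```

Call:
send_rows(
  twist=[
    [0,0,0],
    [0,0,0],
    [0,0,0],
    [0,0,0],
  ],
  offset=[
    [0,0,-0.2],
    [0,0,-0.2],
    [0,0,-0.2],
    [0,0,0],
  ],
  fingers=[0,0,0,0],
)

```text
time: 14.35
eef_pos: [0.5234, -0.1353, 0.2424]
eef_rot: [-0.029, 1.556, 0.03]
wrist_force: [23.0, 8.1, -11.6]
finger_gap: 0.319
```

Call:
send_rows(
  twist=[
    [0,0,0],
    [0,0,0],
    [0,0,0],
    [0,0,0],
    [0,0,0],
    [0,0,0],
    [0,0,0],
    [0,0,0],
    [0,0,0],
    [0,0,0],
  ],
  offset=[
    [0,0,0],
    [0,0,0],
    [0,0,0],
    [0,0,0],
    [0,0,0],
    [0,0,0],
    [0,0,0],
    [0,0,0],
    [0,0,0],
    [0,0,0],
  ],
  fingers=[0,0,0,0,0,0,0,0,0,0],
)

```text
time: 15.35
eef_pos: [0.5234, -0.1353, 0.2423]
eef_rot: [-0.029, 1.557, 0.03]
wrist_force: [22.1, 8.6, -11.3]
finger_gap: 0.319
```

Call:
send_rows(
  twist=[
    [0,0,0],
    [0,0,0],
    [0,0,0],
    [0,0,0],
    [0,0,0],
    [0,0,0],
    [0,0,0],
    [0,0,0],
    [0,0,0],
    [0,0,0],
  ],
  offset=[
    [0,0,0],
    [0,0,0],
    [0,0,0],
    [0,0,0],
    [0,0,0],
    [0,0,0],
    [0,0,0],
    [0,0,0],
    [0,0,0],
    [0,0,0],
  ],
  fingers=[0,0,0,0,0,0,0,0,0,0],
)

```text
time: 16.35
eef_pos: [0.5234, -0.1353, 0.2423]
eef_rot: [-0.029, 1.557, 0.031]
wrist_force: [22.1, 8.3, -10.2]
finger_gap: 0.323
```

```bash
python3 - <<'E'
from h import *
s=get_obs(); print(s["time"],s["eef_pos"],s["finger_gap"]*85.4,s["wrist_force"])
W=grab_frame("wrist")
cv2.imwrite("pics/w12.png",np.clip(cv2.resize(W["color"],(800,600),interpolation=cv2.INTER_CUBIC)*1.6,0,255).astype(np.uint8))
f=grab_frame("scene"); k=f["color"][80:230,180:380]
cv2.imwrite("pics/s12.png",np.clip(cv2.resize(k,None,fx=4,fy=4,interpolation=cv2.INTER_CUBIC)*1.8,0,255).astype(np.uint8))
T=grab_frame("top")
from fit import P,p
for n,th in(("parked",0),("down",.2)):
    y=.256*np.cos(.2-th)+.005*np.sin(.2-th)-.12; z=.19+.256*np.sin(.2-th)-.005*np.cos(.2-th)
    print(n,(proj(f,P(p,(0,y,z)))[0]-[180,80])*4)
E
```

```text
16.35 [ 0.52340915 -0.13530577  0.2423156 ] 27.593934813204744 [ 22.14547975   8.25524159 -10.16177689]
parked [503.32479801 244.38063044]
down [503.54292614 302.02290099]
```

View pics/s12.png

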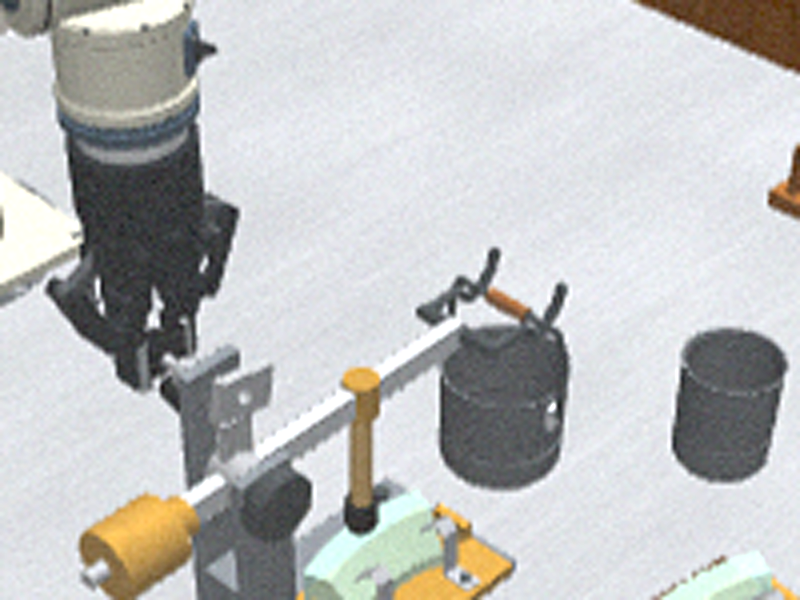

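View pics/w12.png

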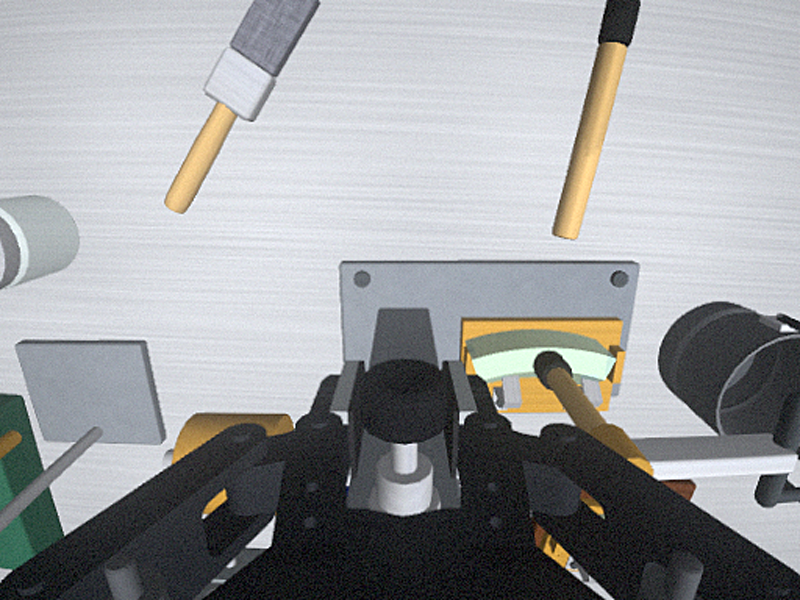

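```bash
python3 -c "
from workcell import *
print(hand_in())"
```

```text
the job is handed in; nothing more can be done
None
```

The job is done and handed in at about 16.5 s of the 54 s allowed; `hand_in()` reported no verdict.

**What I did:** I gripped the beaker by the sleeve on its bail, turned it square to the press and fed the bail over the prong tips. I lowered it into both troughs and let go, and the arm stayed locked. I then gripped the plunger knob from above at 90 N and pulled it straight out to its stop.

**Last checks:**
- **Plunger:** the tool travelled about 12.1 mm and then held still for 2 s. The pull rose to about 22 N, above the spring's 12 N, so the knob is against its stop. The last wrist picture shows the shaft bared behind the knob and no slip.
- **Arm and beaker:** the last scene picture shows the arm level and the foot on the glass. The sleeve was at pixel (508, 302), against (503, 302) predicted for the hook in the down position. The beaker hangs upright, and the robot is near neither it nor the press arm.
- **Bystanders:** none looked moved in the last scene and wrist pictures. I did not measure their positions.

**Disagreements and limits:**
- The camera estimates of the hook's position differed by up to about 4 mm, so I aligned the bail using the wrist picture instead.
- The gripper's opening read 2 to 3 mm below the true size on both grasps.
- The force of the foot on the glass and the press arm's angle could only be judged from the pictures.

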